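# Clip the snap hook onto the bench anchor hoop

## Task

Pick up the big steel snap hook and clip it onto the near upright of the anchor hoop on the bench: press the sprung gate against the upright until the upright passes inside and the gate springs shut. Then, with the gate shut, tug the hook back towards you so that the gate bears on the upright with a pull of about 9 newtons, lay the hook down flat round the upright and let it go. Never load hook and hoop with more than 20 newtons, and leave the tape rolls and the spanner where they are.

Things in the scene. Friction and masses are not known exactly. Their poses are not given: they have to be found in the camera images.
- hook: Plain steel snap hook lying flat, gate side away from the robot: 178 x 76 x 14 mm, 0.2-0.4 kg. Origin: underside, on the spine's centre line. +x along the spine to the nose, +y from spine to gate, z up. The spine is a flat-sided bar 12 mm wide (y), 14 high, x -28 to 52: pinch it across y at x = 0. Free inside: y 6 to 58, x -29 to 54 mm. A swivel ring stands out behind, x -95 to -53.
- nose (a point): Centre of the nose, the hook's 14 mm thick rounded bar end, at hook (61.5, 62, 7) mm; axes as the hook's. The upright must enter between hinge and nose, best at hook x = 40: over 48 it strikes the nose, under 30 it strikes the spine before the gate is free.
- gate (a joint): Sprung gate: bar of 8 mm diameter along hook y = 62 from its hinge at x = 0 to x = 52. 0 rad shut on its stop (cannot swing out), grows inwards to 1.1. Spring 0.064 Nm shut, +0.16 Nm/rad: pressing in takes 2 to 5 N. An upright entering at hook x = 40 opens it to about 0.8; it snaps shut when the upright's centre is at about hook y = 20. At y = 11 the upright strikes the spine.
- anchor: Grey slotted foot plate 166 x 46 x 6 mm fixed to the bench (bolt heads to 9 mm). Origin: underside centre, z up. On it a rigid hoop of 10 mm round steel bar in the plane y = 0, top at 67 mm, two uprights 100 mm apart in x, the near one nearest the robot. The hook goes on along +x, its underside at least 12 mm above the bench to clear the plate; it may finally lie on the plate.
- slot (a point): Middle of the near slot, at plate (-50, 0) mm, 32 mm above the bench; axes as the anchor's. The hoop is clamped anywhere along its slots: the near upright's centre line is on the plate's middle line (y = 0) but up to 6 mm nearer or farther (x) than this point, differently each time. It does not shift under load: find it by touch.
- masking_tape: Cream tape roll, 104 mm diameter, 36 mm high, bystander; origin underside centre.
- black_tape: Black tape roll, 62 mm diameter, 19 mm high, bystander; origin underside centre.
- spanner: Steel spanner, 24 x 157 x 7 mm, bystander; origin underside centre, long axis y.

How it is judged:
On the way, in this order (a step that is already met when the one before it is completed fails the run):
1. the upright presses the gate open (value of joint gate above 0.35 rad and contact force between hook and anchor above 0.5 N and height (world z) of hook below 0.05 m), for 0.1 s.
2. with the upright inside and the gate sprung shut, the hook is tugged back so that the gate bears on the upright with more than 5 N (x of slot in the frame of hook between -0.034 and 0.074 m and y of slot in the frame of hook between 0 and 0.062 m and value of joint gate below 0.1 rad and height (world z) of hook below 0.042 m and angle between hook's own z axis and vertical below 0.2 rad and y of slot in the frame of hook above 0.04 m and contact force between hook and anchor above 5 N), for 0.2 s.
At the end, for the whole second after the job is handed in: The near upright stands inside the hook, the gate is shut (under 0.1 rad), and the hook lies flat (tilt under 0.2 rad, underside's spine point less than 20 mm above the bench), at rest and released (x of slot in the frame of hook between -0.034 and 0.074 m and y of slot in the frame of hook between 0 and 0.062 m and value of joint gate below 0.1 rad and height (world z) of hook below 0.042 m and angle between hook's own z axis and vertical below 0.2 rad and height (world z) of hook below 0.02 m and linear speed of hook below 0.02 m/s and contact force between the fingers and hook below 0.1 N); the robot touches nothing.
It fails at once if hook and anchor are loaded with more than 20 N (contact force between hook and anchor above 20 N).
It fails at once if a tape roll or the spanner is shifted by more than 20 mm (distance of any of masking_tape, black_tape, spanner from where it was at the start of the episode above 0.02 m).
It also fails if it takes over 72 s, if anything falls off the work surface, if the arm or the gripper's body presses on something with over 40 N, if the wrist force passes 120 N, or if a joint passes its speed limit or range.

## Robot

A 6-joint arm with a two-finger parallel gripper is mounted at the origin on a cart in front of the work surface, level with it; the furniture and walls round the work are solid. World frame = base frame: x ahead of the robot, y to its left, z up, the work surface at z = 0. Lengths are in m, angles in rad, forces in N, time in s.
With the tool pointing down it reaches from about 0.3 to 0.775 m from the base axis. Payload 14.6 kg.
Tool frame: the origin (TCP) lies at the very end of the fingers, on their centre line; the grasp point (between the pads) lies 19 mm behind it; z points along the fingers, y is the line along which they close (so a half turn about z gives the same grasp; the last joint's range is limited). The gripper opens to 94 mm and grips with 3 to 60 N. Pads are 16 mm wide; open, the fingers measure 119 mm over their backs; the gripper's body (75 mm by 177 mm) begins 78 mm behind the grasp point.
Start: joints at [1.105, 0.3, 1.521, -0, 1.321, -0.067], TCP at [0.214, 0.507, 0.182] pointing down, gripper open.
Joint ranges: [-3.03, 3.03], [-0.79, 2.21], [0.23, 2.52], [-1.04, 4.18], [0, 3.07], [-2.55, 2.55]. Speed limits (rad/s): [2.22, 2.22, 2.57, 3.14, 3.14, 3.14].

## Interface

Orientations are given as [roll, pitch, yaw] about the fixed x, y, z axes, in that order (R = Rz(yaw) Ry(pitch) Rx(roll)).
In Python, from station import ctrl, cams gives the robot as it stands. The module is installed in compiled form; this text tells all that it offers.
- The arm moves only by the tool arm_command, never from a script. Its argument "plan" is a list that holds one entry, the list of rows, each a list of 7 numbers: the shift along the tool's x, y, z in fractions of the full range, 1 being 75 cm, then the turn, a rotation vector about the tool's x, y, z in fractions of the full range, 1 being 2 rad, then the closure, from -1 (fully open) to 1 (shut). A call has 1 to 12 rows; each row is the pose to reach, as a shift and turn from the pose commanded when the call began, along the tool's axes at that moment; what a row does not reach only later rows make up. A row lasts 1/10 s, in which the tool goes at most 50 mm and 8.59 degrees, less where a joint would pass 70% of its speed; a pose out of reach is approached as far as the arm can. A shift or turn number past 1, either way, is cut back to 1. A call with a gripper value outside its range is refused whole. The fingers move at their own pace and stop on an object; "squeeze" is the grip in N (left out, the last holds). Time passes only in rows, so rows that repeat a pose let the fingers close. It gives the time, the measured TCP pose, the force, the opening and the grip force at its end, in the units of the state.
- ctrl.get_obs(): the state, without advancing time (a new reading comes with each control period).
- cams.camera(name): name is "scene" or "top"; returns (picture, depth): 420x560x3 uint8, blue, green, red; 420x560 float32, m along the optical axis (not along the pixel's ray), 0 where there is no reading.
- cams.camera_info(name): a dict with "fx", "fy", "cx", "cy" (pixels), "world_to_cam" (4x4, takes a point from world to camera coordinates). Camera axes: x right, y down, z forward; pixel columns grow to the right and rows downward; lengths in m; the calibration is good to about 2 mm. A picture is of the moment at which its call begins. camera_info takes no time and is no camera call.
- ctrl.hand_in(): hands the job in; it is judged then, once.
The state is a dict: "time_s": time; "qpos": joint angles; "joint_vel": joint speeds; "tau": joint torques, N m; "ee_pos": TCP position; "eef_rot": TCP orientation; "force": force on the tool from outside, world axes, zero at the start; "moment": the same for the moment, N m; "grip_width": finger opening in m; "grip_force": force on a finger pad.
Only numpy, scipy, OpenCV 4.12 (cv2) and the standard library are available. Lean on these libraries where they do the work, as an engineer would, in place of code of your own. Each camera call takes 0.05 s, during which the arm holds its last target. There are 200 camera calls.

## Working session

There is one attempt and no reset: what is moved stays moved. The work goes in short steps, Python scripts to look and compute and a tool call to move; the robot and the scene stay as the last step left them, time stands still between calls to the robot, and variables do not carry over. Pictures are saved under pics/ and viewed, at most 10 in all, crops included, and the job is handed in when it is done.

Besides the shell and the picture viewer there is one more tool, called after "Emit:" as name(argument=value, ...) on one line, values as JSON. arm_command: Moves the arm, as the interface text tells. Its arguments: {"type":"object","properties":{"plan":{"type":"array"},"squeeze":{"type":"number"}},"required":["plan"]}

```bash
mkdir -p pics; cat > h.py <<'E'
import numpy as np, cv2
from station import ctrl, cams
def deproj(name,uv,z):
    i=cams.camera_info(name); T=np.linalg.inv(i["world_to_cam"])
    d=T[:3,:3]@np.array([(uv[0]-i["cx"])/i["fx"],(uv[1]-i["cy"])/i["fy"],1]); o=T[:3,3]
    return o+d*(z-o[2])/d[2]
def cloud(name,dep):
    i=cams.camera_info(name); T=np.linalg.inv(i["world_to_cam"])
    v,u=np.mgrid[:420,:560]
    p=np.stack([(u-i["cx"])/i["fx"]*dep,(v-i["cy"])/i["fy"]*dep,dep],-1)
    return p@T[:3,:3].T+T[:3,3]
E
python3 - <<'E'
from h import *
o=ctrl.get_obs(); print({k:np.round(v,3) for k,v in o.items()})
for n in("scene","top"):
    p,d=cams.camera(n); cv2.imwrite(f"pics/{n}0.png",p); np.save(f"{n}0.npy",d)
    i=cams.camera_info(n); print(n,i["fx"],np.round(np.linalg.inv(i["world_to_cam"]),3).tolist())
E
```

```text
{'time_s': np.float64(0.0), 'qpos': array([ 1.105,  0.3  ,  1.522,  0.   ,  1.321, -0.067]), 'joint_vel': array([ 0.001,  0.   , -0.   ,  0.   ,  0.002,  0.002]), 'tau': array([ 1.0000e-03, -5.3180e+01, -3.5274e+01,  7.1000e-02,  2.4000e-02,
       -0.0000e+00]), 'ee_pos': array([0.213, 0.507, 0.181]), 'eef_rot': array([-3.14 , -0.   ,  2.743]), 'force': array([ 0.34 , -0.657,  0.431]), 'moment': array([0.01 , 0.024, 0.034]), 'grip_force': np.float64(0.0), 'grip_width': np.float64(0.094)}
scene 407.5127785988776 [[0.447, -0.637, 0.628, 0.02], [-0.895, -0.315, 0.317, -0.19], [-0.004, -0.703, -0.711, 0.682], [0.0, 0.0, 0.0, 1.0]]
top 416.2973682067442 [[-0.013, -0.988, 0.154, 0.396], [-1.0, 0.016, 0.014, 0.079], [-0.016, -0.154, -0.988, 1.011], [0.0, 0.0, 0.0, 1.0]]
```

View pics/top0.png

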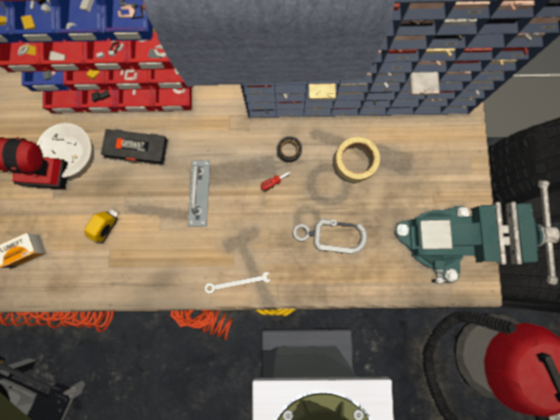

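View pics/scene0.png

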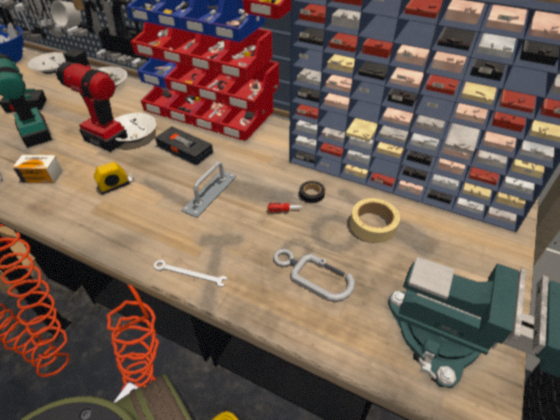

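The top view shows the hook at about (340,236) with its ring at (302,232), nose to the right. The anchor plate spans (190–210, 160–227). The scene view shows the hook at (322,277) and the hoop at (208,190). Next I'll view enlarged crops.

```bash
python3 - <<'E'
from h import *
a=cv2.imread("pics/top0.png");b=cv2.imread("pics/scene0.png")
A=cv2.resize(a[210:262,285:375],None,fx=8,fy=8,interpolation=cv2.INTER_CUBIC)[:, :400*2]
B=cv2.resize(a[150:235,175:225],None,fx=7,fy=7,interpolation=cv2.INTER_CUBIC)
C=cv2.resize(b[155:220,175:240],None,fx=6,fy=6,interpolation=cv2.INTER_CUBIC)
cv2.imwrite("pics/hook.png",A)
m=np.zeros((600,800,3),np.uint8);m[:595,:350]=B;m[:390,380:770]=C;cv2.imwrite("pics/anc.png",m)
for n,bx in(("top",(285,375,210,262)),("top",(180,220,155,232)),("scene",(265,360,240,305)),("scene",(175,240,155,220))):
    d=np.load(n+"0.npy");P=cloud(n,d)[bx[2]:bx[3],bx[0]:bx[1]]
    z=P[...,2];print(n,bx,np.percentile(z,[1,5,50,90,95,99,100]).round(4))
    for lo,hi in((.004,.009),(.009,.02),(.05,.075)):
        k=(z>lo)&(z<hi)
        if k.sum()>5: q=P[k][:,:2]; print(lo,k.sum(),q.mean(0).round(4),cv2.minAreaRect(q.astype(np.float32)))
E
```

```text
top (285, 375, 210, 262) [-0.003  -0.0016  0.0016  0.0133  0.0151  0.0175  1.0106]
0.004 261 [ 0.4816 -0.0219] ((0.482528954744339, -0.02787766605615616), (0.21424902975559235, 0.12355435639619827), 89.17847442626953)
0.009 814 [ 0.4799 -0.0301] ((0.4827236533164978, -0.025942295789718628), (0.17746247351169586, 0.07452766597270966), 82.03401947021484)
top (180, 220, 155, 232) [-0.0026 -0.0012  0.0032  0.0104  0.0649  0.0693  1.0106]
0.004 881 [0.5863 0.2885] ((0.5934584140777588, 0.2886893153190613), (0.1920078694820404, 0.09747910499572754), 0.354687362909317)
0.009 223 [0.588  0.2875] ((0.5911099314689636, 0.29110851883888245), (0.04447155445814133, 0.16270804405212402), 86.88311767578125)
0.05 196 [0.5931 0.29  ] ((0.5953850746154785, 0.2906380593776703), (0.010084065608680248, 0.10695211589336395), 87.15591430664062)
scene (265, 360, 240, 305) [-0.0018 -0.0009  0.0012  0.0129  0.0145  0.0163  0.6821]
0.004 179 [ 0.4768 -0.0325] ((0.4822580814361572, -0.04370078444480896), (0.12085863202810287, 0.1792677640914917), 26.546934127807617)
0.009 1046 [ 0.4776 -0.0367] ((0.48410600423812866, -0.028069525957107544), (0.17705804109573364, 0.07672178000211716), 81.25215148925781)
scene (175, 240, 155, 220) [-0.0019 -0.001   0.0015  0.0095  0.0404  0.0674  0.6821]
0.004 815 [0.592  0.2934] ((0.6229984760284424, 0.3100256621837616), (0.2557094097137451, 0.14367206394672394), 38.95991134643555)
0.009 153 [0.6252 0.3354] ((0.6224671602249146, 0.3142090439796448), (0.22927041351795197, 0.12012946605682373), 38.745567321777344)
0.05 179 [0.5909 0.2875] ((0.5948629379272461, 0.2883257269859314), (0.010531341657042503, 0.10731864720582962), 87.78644561767578)
```

View pics/hook.png

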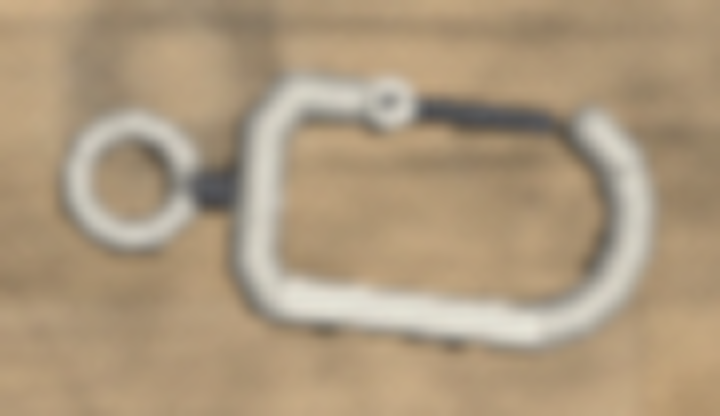

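View pics/anc.png

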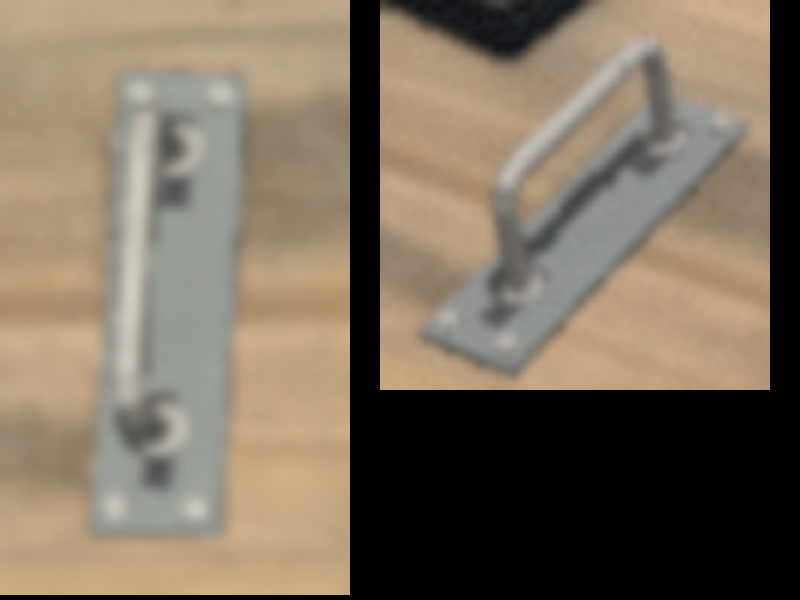

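The hook crop shows the hinge at (388,100), the nose at (592,120) and the spine from (280,298) to (540,326). The anchor crop shows the near upright's foot at about (135,430) and the hoop bar running up to (145,115). Next I'll measure both from masks.

```bash
cat > meas.py <<'E'
from h import *
def rays(n,uv,z): return np.array([deproj(n,p,z)[:2] for p in uv])
def big(m,k=1):
    c,_=cv2.findContours(m,cv2.RETR_EXTERNAL,cv2.CHAIN_APPROX_NONE); c=sorted(c,key=cv2.contourArea)[-k:]
    return np.concatenate(c)[:,0].astype(float)
E
python3 - <<'E'
from meas import *
for n,hb,pb in(("top",(288,372,213,260),(183,216,154,232)),("scene",(268,362,243,304),(176,243,160,222))):
    a=cv2.imread(f"pics/{n}0.png").astype(int)
    S=(a.max(2)-a.min(2)); V=a.max(2)
    # wood is warm: R-B large ; steel is neutral
    rb=a[...,2]-a[...,0]
    for nm,bx,z in(("hook",hb,.010),("plate",pb,.006)):
        m=np.zeros((420,560),np.uint8); sl=np.s_[bx[2]:bx[3],bx[0]:bx[1]]
        m[sl]=((rb[sl]<30)).astype(np.uint8)*255
        uv=big(m,2 if nm=="hook" else 1); q=rays(n,uv,z).astype(np.float32); r=cv2.minAreaRect(q)
        print(n,nm,m[sl].sum()//255,np.round(r[0],4),np.round(r[1],4),round(r[2],2))
        if nm=="hook":
            ctr=np.array(r[0]); 
            for z2 in(.010,):
                # spine: nearest edge points fit
                xs=q[:,0]; yaw=np.deg2rad(-98)
                ex=np.array([np.cos(yaw),np.sin(yaw)]);ey=np.array([-ex[1],ex[0]])
                o=ctr-(-6*ex+32*ey)*1e-3
                l=np.c_[(q-o)@ex,(q-o)@ey]
                k=(l[:,0]>-.022)&(l[:,0]<.045)&(l[:,1]<-.002)
                f=np.polyfit(l[k,0],l[k,1],1); print(" spine edge pts",k.sum(),"slope deg",np.rad2deg(f[0]).round(2),"off",f[1].round(4),"yaw",-98+np.rad2deg(f[0]), "orig",o.round(4), "ext",l.min(0).round(4),l.max(0).round(4))
E
```

```text
top hook 895 [ 0.4824 -0.0271] [0.1762 0.0754] 82.61
 spine edge pts 28 slope deg 0.64 off -0.0044 yaw -97.3649709870232 orig [ 0.4498 -0.0286] ext [-0.0941 -0.0059] [0.082  0.0698]
top plate 1271 [0.5926 0.29  ] [0.0488 0.1665] 86.8
scene hook 1357 [ 0.4817 -0.028 ] [0.1775 0.0826] 82.46
 spine edge pts 30 slope deg 0.23 off -0.0082 yaw -97.77130240199143 orig [ 0.4492 -0.0295] ext [-0.0947 -0.0093] [0.0827 0.0733]
scene plate 1238 [0.6046 0.3008] [0.0803 0.1948] 88.95
```

Measured poses, with sizes matching the text:
- **Hook:** origin about (0.4497, −0.0293), yaw −97.45°, top about 14 mm in both depth views.
- **Plate:** centre about (0.5926, 0.290), yaw −3.2°.
- **Near upright:** about (0.545, 0.2925).

Now I'll move above the hook.

Careful with the scale: shifts go in shares of 75 cm and turns go in shares of 2 rad. That gives: -426 mm / 750 = -0.568, -100 mm / 750 = -0.1333, 1.302 rad / 2 = 0.651.

Emit:
arm_command(plan=[[[-0.048, -0.0453, 0.0053, 0, 0, 0.055, 0.3], [-0.0947, -0.0893, 0.0107, 0, 0, 0.11, 0.3], [-0.1427, -0.1333, 0.016, 0, 0, 0.165, 0.3], [-0.1893, -0.1787, 0.0213, 0, 0, 0.22, 0.3], [-0.2373, -0.2227, 0.0267, 0, 0, 0.275, 0.3], [-0.284, -0.268, 0.032, 0, 0, 0.325, 0.3], [-0.332, -0.3133, 0.0373, 0, 0, 0.38, 0.3], [-0.3787, -0.3573, 0.0427, 0, 0, 0.435, 0.3], [-0.4267, -0.4013, 0.048, 0, 0, 0.49, 0.3], [-0.4733, -0.4467, 0.0533, 0, 0, 0.545, 0.3], [-0.5213, -0.492, 0.0547, 0, 0, 0.6, 0.3], [-0.568, -0.536, 0.0547, 0, 0, 0.651, 0.3]]], squeeze=50)

```text
time_s: 1.3
ee_pos: [0.4503, -0.0312, 0.1406]
eef_rot: [-3.141, -0.0, 1.436]
force: [1.2, 1.1, 0.5]
grip_width: 0.0329
grip_force: 0.0
```

```bash
cat >> h.py <<'E'
from scipy.spatial.transform import Rotation as Ro
def st():
    o=ctrl.get_obs(); print({k:np.round(o[k],4).tolist() for k in("time_s","ee_pos","eef_rot","force","moment","grip_width","grip_force")}); return o
def to(x,y,z,yaw):
    o=st(); R=Ro.from_euler("xyz",o["eef_rot"]); T=Ro.from_euler("xyz",[np.pi,0,yaw])
    print("shift mm",np.round(R.inv().apply(np.array([x,y,z])-o["ee_pos"])*1e3,1),"turn",(R.inv()*T).as_rotvec().round(4))
E
python3 -c "
from h import *
to(.4497,-.0293,.06,1.4408)"
```

```text
{'time_s': 1.3, 'ee_pos': [0.4503, -0.0312, 0.1406], 'eef_rot': [-3.1413, -0.0, 1.436], 'force': [1.1586, 1.1485, 0.4684], 'moment': [-0.0812, 0.0687, -0.0236], 'grip_width': 0.0329, 'grip_force': 0.0}
shift mm [ 1.8 -0.8 80.6] turn [-0.0003 -0.     -0.0048]
```

To row units: 136 mm / 750 = 0.1813, 131 mm / 750 = 0.1747.

Emit:
arm_command(plan=[[[0.0013, -0.0013, 0.04, 0, 0, 0, 0.3], [0.0027, -0.0013, 0.0867, 0, 0, 0, 0.3], [0.0027, -0.0013, 0.1333, 0, 0, 0, 0.3], [0.0027, -0.0013, 0.16, 0, 0, 0, 0.3], [0.0027, -0.0013, 0.1747, 0, 0, 0, 0.3], [0.0027, -0.0013, 0.1813, 0, 0, 0, 0.3], [0.0027, -0.0013, 0.1813, 0, 0, 0, 0.3]]])

```text
time_s: 2.0
ee_pos: [0.4494, -0.0269, 0.005]
eef_rot: [-3.142, 0.0, 1.441]
force: [-0.6, -0.5, 0.4]
grip_width: 0.0328
grip_force: 0.0
```

Emit:
arm_command(plan=[[[0, 0, 0, 0, 0, 0, 0.6], [0, 0, 0, 0, 0, 0, 0.9], [0, 0, 0, 0, 0, 0, 1], [0, 0, 0, 0, 0, 0, 1], [0, 0, 0, 0, 0, 0, 1], [0, 0, 0, 0, 0, 0, 1]]], squeeze=58)

```text
time_s: 2.6
ee_pos: [0.4494, -0.0269, 0.0049]
eef_rot: [3.141, -0.0, 1.441]
force: [0.6, 0.0, -0.1]
grip_width: 0.0007
grip_force: 0.0
```

```bash
python3 -c "
from h import *
st()"
```

```text
{'time_s': 2.6, 'ee_pos': [0.4494, -0.0269, 0.0049], 'eef_rot': [3.1414, -0.0, 1.4408], 'force': [0.6231, 0.0074, -0.0691], 'moment': [-0.0213, 0.1034, 0.0007], 'grip_width': 0.0007, 'grip_force': 0.0}
```

The fingers closed on nothing, so I'll look.

```bash
python3 - <<'E'
from h import *
p,d=cams.camera("scene");q,e=cams.camera("top")
np.save("scene1.npy",d)
m=np.zeros((420,800,3),np.uint8)
m[:,:400]=cv2.resize(p[200:305,260:360],(400,420),interpolation=cv2.INTER_CUBIC)
m[:,400:]=cv2.resize(q[170:275,280:380],(400,420),interpolation=cv2.INTER_CUBIC)
cv2.imwrite("pics/g1.png",m)
E
```

```text
(no output)
```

View pics/g1.png

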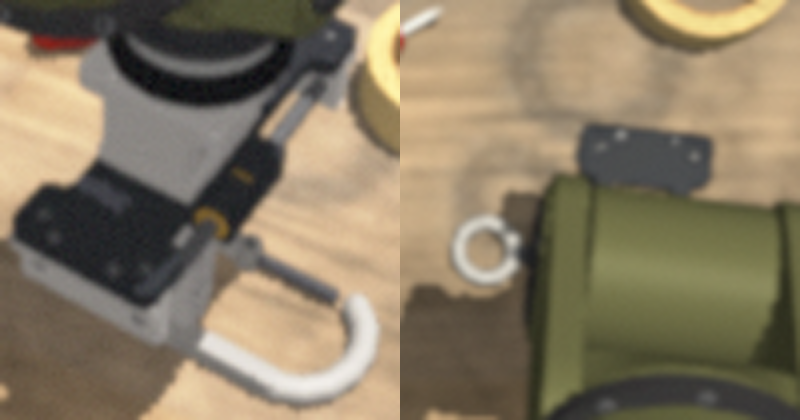

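The ring is still at (302,232) in the top view, so the hook did not shift. The gripper body hides the fingers, so I'll use depth to find them and check the hook's current position.

```bash
python3 - <<'E'
from h import *
P=cloud("scene",np.load("scene1.npy"))[190:310,255:375]; z=P[...,2]
for lo,hi in((.009,.02),(.02,.04),(.04,.07),(.07,.1),(.1,.14),(.14,.2)):
    k=(z>lo)&(z<hi)&(P[...,0]<.56)&(P[...,0]>.35)
    q=P[k]; print(lo,k.sum(),np.percentile(q,[2,50,98],axis=0).round(3).tolist() if k.sum() else "")
p,d=cams.camera("scene"); P0=cloud("scene",np.load("scene0.npy"))
q=P0[240:305,265:360]; k=(q[...,2]>.009)&(q[...,2]<.02)
r=np.array([.4497,-.0293]); ex=np.array([-.1297,-.9916]);ey=np.array([.9916,-.1297])
l=np.c_[(q[k][:,:2]-r)@ex,(q[k][:,:2]-r)@ey]
kk=(abs(l[:,0])<.03)
print(np.histogram(l[kk,1],bins=np.arange(-.02,.09,.005)))
T=cloud("top",np.load("top0.npy"))[210:262,285:375];k=(T[...,2]>.009)&(T[...,2]<.02)
l=np.c_[(T[k][:,:2]-r)@ex,(T[k][:,:2]-r)@ey];kk=(abs(l[:,0])<.03)
print(np.histogram(l[kk,1],bins=np.arange(-.02,.09,.005))[0]); st()
E
```

```text
0.009 569 [[0.441, -0.114, 0.009], [0.458, -0.079, 0.014], [0.515, -0.025, 0.017]]
0.02 16 [[0.437, -0.038, 0.031], [0.451, -0.036, 0.037], [0.458, -0.027, 0.04]]
0.04 92 [[0.436, -0.038, 0.041], [0.442, -0.035, 0.055], [0.46, -0.027, 0.068]]
0.07 40 [[0.436, -0.038, 0.071], [0.444, -0.036, 0.078], [0.459, -0.03, 0.089]]
0.1 262 [[0.366, -0.07, 0.109], [0.373, -0.037, 0.134], [0.521, 0.014, 0.14]]
0.14 2268 [[0.36, -0.068, 0.142], [0.406, -0.038, 0.169], [0.523, 0.012, 0.195]]
(array([ 0,  0,  0, 84, 65, 40,  5,  1,  3,  2,  4,  0,  2,  1,  5, 30, 71,
       35,  3,  0,  0]), array([-2.00000000e-02, -1.50000000e-02, -1.00000000e-02, -5.00000000e-03,
        3.46944695e-18,  5.00000000e-03,  1.00000000e-02,  1.50000000e-02,
        2.00000000e-02,  2.50000000e-02,  3.00000000e-02,  3.50000000e-02,
        4.00000000e-02,  4.50000000e-02,  5.00000000e-02,  5.50000000e-02,
        6.00000000e-02,  6.50000000e-02,  7.00000000e-02,  7.50000000e-02,
        8.00000000e-02,  8.50000000e-02]))
[ 0  0  1 57 53 23  1  0  0  0  0  0  0  0  1 30 49 31  0  0  0]
{'time_s': 2.75, 'ee_pos': [0.4493, -0.0269, 0.0048], 'eef_rot': [-3.1415, -0.0, 1.4408], 'force': [-0.7966, -0.8003, -0.2004], 'moment': [-0.0779, 0.0214, -0.0456], 'grip_width': 0.0005, 'grip_force': 0.0}
```

To row units: 230 mm / 750 = 0.3067, 200 mm / 750 = 0.2667.

Emit:
arm_command(plan=[[[0, 0, 0, 0, 0, 0, 0.3], [0, 0, 0, 0, 0, 0, 0.3], [0, 0, 0, 0, 0, 0, 0.3], [0, 0, -0.0533, 0, 0, 0, 0.3], [0.1333, 0, -0.1067, 0, 0, 0, 0.3], [0.2, 0, -0.16, 0, 0, 0, 0.3], [0.2667, 0, -0.16, 0, 0, 0, 0.3], [0.3067, 0, -0.16, 0, 0, 0, 0.3], [0.3067, 0, -0.16, 0, 0, 0, 0.3]]])

```text
time_s: 3.65
ee_pos: [0.4791, 0.2034, 0.1258]
eef_rot: [3.141, -0.0, 1.441]
force: [0.6, -0.6, -0.2]
grip_width: 0.0332
grip_force: 0.0
```

```bash
python3 - <<'E'
from meas import *
st()
for n in("scene","top"):
    p,d=cams.camera(n); np.save(n+"2.npy",d)
    cv2.imwrite(f"pics/{n}2.png",p)
    bx=(288,372,213,260) if n=="top" else (268,362,243,304)
    P=cloud(n,d)[bx[2]:bx[3],bx[0]:bx[1]];k=(P[...,2]>.009)&(P[...,2]<.02)
    print(n,k.sum(),cv2.minAreaRect(P[k][:,:2].astype(np.float32)))
    a=p.astype(int); rb=a[...,2]-a[...,0]
    m=np.zeros((420,560),np.uint8); sl=np.s_[bx[2]:bx[3],bx[0]:bx[1]]; m[sl]=(rb[sl]<30)*255
    print(m.sum()//255,cv2.minAreaRect(rays(n,big(m,2),.010).astype(np.float32)))
p=cv2.imread("pics/scene2.png");cv2.imwrite("pics/s2c.png",cv2.resize(p[150:310,180:380],(800,600)))
E
```

```text
{'time_s': 3.65, 'ee_pos': [0.4791, 0.2034, 0.1258], 'eef_rot': [3.1407, -0.0004, 1.4411], 'force': [0.5654, -0.6173, -0.1732], 'moment': [-0.093, 0.0603, 0.0462], 'grip_width': 0.0332, 'grip_force': 0.0}
scene 1060 ((0.4839476943016052, -0.028120651841163635), (0.17649590969085693, 0.07668962329626083), 82.01016998291016)
1313 ((0.48165804147720337, -0.02866543084383011), (0.1762990802526474, 0.0825328379869461), 82.95332336425781)
top 818 ((0.48281630873680115, -0.02597232162952423), (0.17750844359397888, 0.07480531930923462), 82.11693572998047)
867 ((0.4824894070625305, -0.027114927768707275), (0.1761716902256012, 0.07522096484899521), 82.47650909423828)
```

View pics/s2c.png

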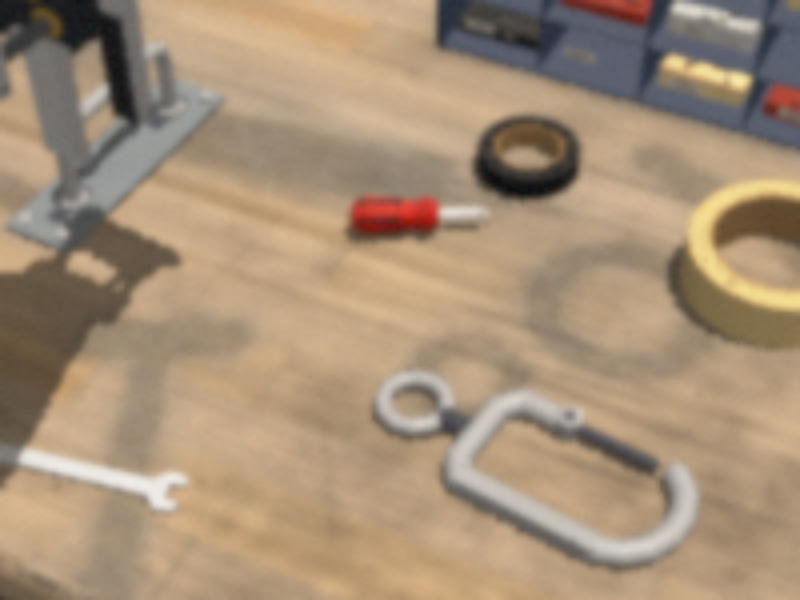

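The hook is undisturbed, lying at about (450–695, 390–560) in the crop, and the fingers are at upper left. Now I'll check in the depth data where the fingertips really are against the reported TCP of (0.479, 0.203, 0.126).

```bash
python3 - <<'E'
from h import *
P=cloud("scene",np.load("scene2.npy"));z=P[...,2]
k=(P[...,0]>.38)&(P[...,0]<.56)&(P[...,1]>.12)&(P[...,1]<.28)&(z>.08)&(z<.3)
for lo in np.arange(.09,.25,.01):
    q=P[k&(z>=lo)&(z<lo+.01)]
    if len(q): print(round(lo,3),len(q),np.percentile(q,[3,97],axis=0)[:,:2].round(3).tolist())
E
```

```text
0.15 47 [[0.455, 0.19], [0.504, 0.207]]
0.16 86 [[0.45, 0.191], [0.505, 0.214]]
0.17 84 [[0.451, 0.191], [0.505, 0.214]]
0.18 92 [[0.45, 0.19], [0.505, 0.214]]
0.19 93 [[0.45, 0.19], [0.505, 0.213]]
0.2 94 [[0.45, 0.19], [0.505, 0.214]]
0.21 97 [[0.45, 0.19], [0.505, 0.214]]
0.22 88 [[0.45, 0.19], [0.504, 0.212]]
0.23 50 [[0.45, 0.19], [0.507, 0.208]]
0.24 67 [[0.397, 0.166], [0.554, 0.237]]
```

```bash
python3 - <<'E'
from h import *
P=cloud("scene",np.load("scene2.npy"));z=P[...,2]
k=(P[...,0]>.38)&(P[...,0]<.56)&(P[...,1]>.12)&(P[...,1]<.28)&(z>.1)&(z<.3)
h,b=np.histogram(z[k],bins=np.arange(.14,.262,.003)); print(list(zip(b.round(3).tolist(),h.tolist())))
for s in(P[...,0]<.476,P[...,0]>.479):
  q=P[k&s&(z<.2)]; j=np.argsort(q[:,2])[:5]; print(q[j].round(3).tolist())
# wide: how high does the near finger outer face start, per image column
ys,xs=np.where(k&(z<.235)); print(xs.min(),xs.max(),ys.min(),ys.max())
v=k&(z<.235)
for c in range(xs.min(),xs.max()+1,2):
  r=np.where(v[:,c])[0]
  if len(r): print(c,r.min(),r.max(),P[r.max(),c].round(3),"below",P[r.max()+1,c].round(3))
E
```

```text
[(0.14, 0), (0.143, 0), (0.146, 0), (0.149, 5), (0.152, 11), (0.155, 15), (0.158, 25), (0.161, 23), (0.164, 26), (0.167, 28), (0.17, 24), (0.173, 26), (0.176, 29), (0.179, 23), (0.182, 26), (0.185, 32), (0.188, 24), (0.191, 30), (0.194, 24), (0.197, 31), (0.2, 28), (0.203, 32), (0.206, 26), (0.209, 29), (0.212, 24), (0.215, 30), (0.218, 36), (0.221, 26), (0.224, 25), (0.227, 23), (0.23, 21), (0.233, 12), (0.236, 14), (0.239, 6), (0.242, 8), (0.245, 14), (0.248, 65), (0.251, 93), (0.254, 111), (0.257, 119)]
[[0.458, 0.198, 0.152], [0.458, 0.196, 0.153], [0.46, 0.196, 0.154], [0.46, 0.196, 0.156], [0.457, 0.196, 0.157]]
[[0.498, 0.206, 0.15], [0.497, 0.201, 0.151], [0.497, 0.194, 0.151], [0.495, 0.195, 0.152], [0.497, 0.191, 0.152]]
186 217 145 193
186 163 166 [0.453 0.216 0.215] below [0.649 0.401 0.   ]
188 162 175 [0.454 0.216 0.193] below [0.621 0.374 0.002]
190 161 184 [0.453 0.216 0.172] below [0.594 0.348 0.002]
192 161 189 [0.453 0.213 0.16 ] below [0.582 0.334 0.001]
194 161 190 [0.452 0.208 0.161] below [0.544 0.294 0.046]
196 162 191 [0.45  0.202 0.162] below [0.544 0.288 0.045]
198 168 192 [0.45  0.197 0.162] below [0.55  0.288 0.037]
200 179 192 [0.455 0.197 0.158] below [0.577 0.307 0.006]
202 189 193 [0.458 0.196 0.153] below [0.577 0.301 0.005]
204 156 158 [0.499 0.21  0.203] below [0.697 0.376 0.001]
206 148 169 [0.498 0.209 0.177] below [ 0.662  0.347 -0.   ]
208 147 179 [0.498 0.208 0.152] below [0.63  0.319 0.002]
210 148 180 [0.496 0.203 0.153] below [0.623 0.308 0.008]
212 146 181 [0.496 0.198 0.152] below [0.623 0.301 0.008]
214 150 182 [0.497 0.194 0.151] below [0.622 0.296 0.007]
216 164 180 [0.5   0.191 0.154] below [0.632 0.296 0.005]
```

The fingertips end at z ≈ 0.150 while the reported TCP is 0.126. The body starts about 95 mm above the tips, as the text says, and the bench reads 0. So the reported z is about 24 mm lower than the real tips, and the fingers closed above the hook. I'll add this offset (reported z = tip height − 0.024) and descend step by step, watching the force.

```bash
python3 -c "
from h import *
to(.4510,-.0293,.03,1.4408)"
```

```text
{'time_s': 3.75, 'ee_pos': [0.4795, 0.2053, 0.126], 'eef_rot': [3.1397, -0.0015, 1.445], 'force': [0.4305, -0.5245, -0.4177], 'moment': [-0.0807, 0.0567, -0.0221], 'grip_width': 0.0328, 'grip_force': 0.0}
shift mm [-236.5    1.    95.6] turn [ 0.0019 -0.0015  0.0042]
```

To row units: -236 mm / 750 = -0.3147, 120 mm / 750 = 0.16.

Emit:
arm_command(plan=[[[-0.0653, 0.0013, 0, 0, 0, 0, 0.3], [-0.1293, 0.0013, 0, 0, 0, 0, 0.3], [-0.1933, 0.0013, 0, 0, 0, 0, 0.3], [-0.2573, 0.0013, 0, 0, 0, 0, 0.3], [-0.3147, 0.0013, 0.0133, 0, 0, 0, 0.3], [-0.3147, 0.0013, 0.0733, 0, 0, 0, 0.3], [-0.3147, 0.0013, 0.1267, 0, 0, 0, 0.3], [-0.3147, 0.0013, 0.16, 0, 0, 0, 0.3], [-0.3147, 0.0013, 0.1733, 0, 0, 0, 0.3], [-0.3147, 0.0013, 0.1813, 0, 0, 0, 0.3], [-0.3147, 0.0013, 0.1813, 0, 0, 0, 0.3]]])

```text
time_s: 4.85
ee_pos: [0.4497, -0.0332, -0.0109]
eef_rot: [3.141, 0.0, 1.441]
force: [-0.4, -0.2, 0.5]
grip_width: 0.0328
grip_force: 0.0
```

To row units: 8 mm / 750 = 0.0107, 6 mm / 750 = 0.008.

Emit:
arm_command(plan=[[[0, 0, 0.004, 0, 0, 0, 0.3], [0, 0, 0.008, 0, 0, 0, 0.3], [0, 0, 0.0107, 0, 0, 0, 0.3], [0, 0, 0.0107, 0, 0, 0, 0.3]]])

```text
time_s: 5.25
ee_pos: [0.4495, -0.033, -0.0191]
eef_rot: [3.142, 0.0, 1.441]
force: [-0.4, -0.0, -0.2]
grip_width: 0.0328
grip_force: 0.0
```

To row units: 3 mm / 750 = 0.004, 2 mm / 750 = 0.0027.

Emit:
arm_command(plan=[[[0.004, 0.0013, 0.0013, 0, 0, 0, 0.3], [0.004, 0.0013, 0.0027, 0, 0, 0, 0.3], [0.004, 0.0013, 0.0027, 0, 0, 0, 0.5], [0.004, 0.0013, 0.0027, 0, 0, 0, 0.7], [0.004, 0.0013, 0.0027, 0, 0, 0, 1], [0.004, 0.0013, 0.0027, 0, 0, 0, 1], [0.004, 0.0013, 0.0027, 0, 0, 0, 1], [0.004, 0.0013, 0.0027, 0, 0, 0, 1]]], squeeze=58)

```text
time_s: 6.05
ee_pos: [0.451, -0.0302, -0.0211]
eef_rot: [3.141, 0.0, 1.441]
force: [-0.0, 0.3, -0.8]
grip_width: 0.0114
grip_force: 58.0
```

```bash
python3 -c "
from h import *
st()"
```

```text
{'time_s': 6.05, 'ee_pos': [0.451, -0.0302, -0.0211], 'eef_rot': [3.1415, 0.0, 1.4408], 'force': [-0.0121, 0.3481, -0.8074], 'moment': [-0.1043, -0.0536, 0.0369], 'grip_width': 0.0114, 'grip_force': 57.9999}
```

Gripped: the width reads 11.4 mm at 58 N, and the hook underside is at reported z + 0.021. Now I'll lift it.

To row units: -80 mm / 750 = -0.1067, -60 mm / 750 = -0.08.

Emit:
arm_command(plan=[[[0, 0, -0.0133, 0, 0, 0, 1], [0, 0, -0.04, 0, 0, 0, 1], [0, 0, -0.08, 0, 0, 0, 1], [0, 0, -0.1067, 0, 0, 0, 1], [0, 0, -0.1067, 0, 0, 0, 1]]])

```text
time_s: 6.55
ee_pos: [0.4522, -0.0303, 0.0614]
eef_rot: [3.137, 0.0, 1.441]
force: [-0.5, 0.4, -2.9]
grip_width: 0.0113
grip_force: 58.0
```

```bash
python3 -c "
from h import *
to(.4538,.3372,.06,1.515)"
```

```text
{'time_s': 6.55, 'ee_pos': [0.4522, -0.0303, 0.0614], 'eef_rot': [3.1372, 0.0001, 1.4409], 'force': [-0.5322, 0.3599, -2.9342], 'moment': [-0.0232, 0.0962, -0.0608], 'grip_width': 0.0113, 'grip_force': 58.0026}
shift mm [364.6 -46.    1.2] turn [ 0.0044  0.0002 -0.0741]
```

To row units: 365 mm / 750 = 0.4867, 355 mm / 750 = 0.4733, -0.06 rad / 2 = -0.03.

Emit:
arm_command(plan=[[[0.0267, -0.004, 0, 0, 0, 0, 1], [0.08, -0.0107, 0, 0, 0, 0, 1], [0.14, -0.0173, 0, 0, 0, -0.005, 1], [0.2, -0.0253, 0, 0, 0, -0.01, 1], [0.26, -0.0333, 0, 0, 0, -0.015, 1], [0.32, -0.04, 0, 0, 0, -0.02, 1], [0.38, -0.048, 0, 0, 0, -0.025, 1], [0.4333, -0.0547, 0, 0, 0, -0.03, 1], [0.4733, -0.06, 0, 0, 0, -0.035, 1], [0.4867, -0.0613, 0, 0, 0, -0.037, 1], [0.4867, -0.0613, 0, 0, 0, -0.037, 1], [0.4867, -0.0613, 0, 0, 0, -0.037, 1]]])

```text
time_s: 7.75
ee_pos: [0.4524, 0.3365, 0.0581]
eef_rot: [-3.141, 0.001, 1.514]
force: [0.1, 0.3, -1.4]
grip_width: 0.0112
grip_force: 58.0
```

To row units: 62 mm / 750 = 0.0827, 56 mm / 750 = 0.0747.

Emit:
arm_command(plan=[[[0, 0, 0.0267, 0, 0, 0, 1], [0, 0, 0.056, 0, 0, 0, 1], [0, 0, 0.0747, 0, 0, 0, 1], [0, 0, 0.0827, 0, 0, 0, 1], [0, 0, 0.0827, 0, 0, 0, 1], [0, 0, 0.0827, 0, 0, 0, 1]]])

```text
time_s: 8.35
ee_pos: [0.4531, 0.3377, -0.0024]
eef_rot: [3.141, -0.001, 1.514]
force: [-0.3, -0.0, -3.0]
grip_width: 0.0113
grip_force: 58.0
```

```bash
python3 - <<'E'
from h import *
st()
p,d=cams.camera("scene");q,e=cams.camera("top"); np.save("scene3.npy",d)
m=np.zeros((420,800,3),np.uint8)
m[:,:400]=cv2.resize(p[140:245,140:240],(400,420),interpolation=cv2.INTER_CUBIC)
m[:,400:]=cv2.resize(q[150:255,150:250],(400,420),interpolation=cv2.INTER_CUBIC)
cv2.imwrite("pics/g3.png",m)
E
```

```text
{'time_s': 8.35, 'ee_pos': [0.4531, 0.3377, -0.0024], 'eef_rot': [3.1408, -0.0006, 1.5145], 'force': [-0.2817, -0.0366, -2.9895], 'moment': [-0.0307, 0.1133, 0.0211], 'grip_width': 0.0113, 'grip_force': 58.0026}
```

View pics/g3.png

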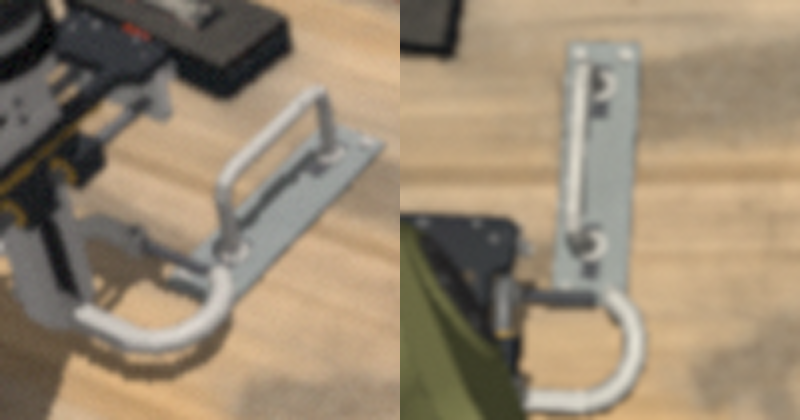

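The top view shows the gate at (530–600, 298), the nose at (605,300) and the upright's foot at (580,243). I'll convert these to a lateral offset.

```bash
python3 - <<'E'
from h import *
P=cloud("scene",np.load("scene3.npy"));z=P[...,2]
# upright points from depth
k=(z>.022)&(z<.055)&(abs(P[...,0]-.545)<.012)&(abs(P[...,1]-.2925)<.012)
print("upright vis surface",k.sum(),P[k].mean(0).round(4))
i=cams.camera_info("scene");c=np.linalg.inv(i["world_to_cam"])[:3,3]
m=P[k].mean(0);v=(m-c)[:2];v/=np.linalg.norm(v);print("axis~",(m[:2]+v*.0039).round(4))
th=np.deg2rad(-3.2-90);ex=np.array([np.cos(th),np.sin(th)]);ey=np.array([-ex[1],ex[0]])
k=(z>.024)&(z<.045)&(P[...,0]>.43)&(P[...,0]<.535)&(P[...,1]<.335)&(P[...,1]>.22)
q=P[k];o=np.array([.4517,.3377-.001])
l=np.c_[(q[:,:2]-o)@ex,(q[:,:2]-o)@ey]; print("hook ext",l.max(0).round(4),"z pct",np.percentile(q[:,2],[10,50,90]).round(4), "upright in hook",((m[:2]+v*.0039-o)@ex).round(4),((m[:2]+v*.0039-o)@ey).round(4))
t=deproj("top",(196.2,210.9),.03)
for r in((.0,.03),(.03,.06),(.06,.09)):
    s=(l[:,0]>r[0])&(l[:,0]<r[1]); print(r,s.sum(),np.percentile(l[s],[2,98],axis=0).round(4).tolist(),np.median(q[s,2]).round(4))
s=l[:,1]>.055; print("gate-side pts x max",l[s].max(0).round(4),q[s][:,2].mean())
E
```

```text
upright vis surface 49 [0.5451 0.289  0.0391]
axis~ [0.548  0.2916]
hook ext [0.0815 0.0714] z pct [0.0268 0.0318 0.0351] upright in hook 0.0396 0.0987
(0.0, 0.03) 182 [[0.0016, -0.0154], [0.0292, 0.0666]] 0.0326
(0.03, 0.06) 117 [[0.0307, -0.0043], [0.0588, 0.066]] 0.0313
(0.06, 0.09) 185 [[0.0605, 0.0022], [0.081, 0.0658]] 0.0312
gate-side pts x max [0.075  0.0714] 0.030117256664388428
```

The upright sits at hook x ≈ 39.6, y ≈ 97–99 mm, so contact should come after about 26 mm. I'll advance along tool +y.

To row units: 20 mm / 750 = 0.0267, 18 mm / 750 = 0.024.

Emit:
arm_command(plan=[[[0, 0.008, 0, 0, 0, 0, 1], [0, 0.016, 0, 0, 0, 0, 1], [0, 0.024, 0, 0, 0, 0, 1], [0, 0.0267, 0, 0, 0, 0, 1], [0, 0.0267, 0, 0, 0, 0, 1]]])

```text
time_s: 8.95
ee_pos: [0.4729, 0.3365, -0.0033]
eef_rot: [-3.142, 0.0, 1.514]
force: [-0.6, 0.5, -3.0]
grip_width: 0.0111
grip_force: 58.0
```

To row units: 6 mm / 750 = 0.008, 4 mm / 750 = 0.0053.

Emit:
arm_command(plan=[[[0, 0.0027, 0, 0, 0, 0, 1], [0, 0.0053, 0, 0, 0, 0, 1], [0, 0.008, 0, 0, 0, 0, 1], [0, 0.008, 0, 0, 0, 0, 1]]])

```text
time_s: 9.35
ee_pos: [0.4786, 0.3363, -0.0032]
eef_rot: [-3.141, -0.0, 1.515]
force: [-1.0, 0.3, -2.9]
grip_width: 0.0118
grip_force: 58.0
```

To row units: 4 mm / 750 = 0.0053, 2 mm / 750 = 0.0027.

Emit:
arm_command(plan=[[[0, 0.0027, 0, 0, 0, 0, 1], [0, 0.0053, 0, 0, 0, 0, 1], [0, 0.0053, 0, 0, 0, 0, 1]]])

```text
time_s: 9.65
ee_pos: [0.4827, 0.3361, -0.0032]
eef_rot: [-3.141, -0.0, 1.515]
force: [-0.7, 1.6, -1.8]
grip_width: 0.0117
grip_force: 58.0
```

To row units: 4 mm / 750 = 0.0053, 2 mm / 750 = 0.0027.

Emit:
arm_command(plan=[[[0, 0.0027, 0, 0, 0, 0, 1], [0, 0.0053, 0, 0, 0, 0, 1], [0, 0.0053, 0, 0, 0, 0, 1]]])

```text
time_s: 9.95
ee_pos: [0.4867, 0.3358, -0.0032]
eef_rot: [3.142, 0.0, 1.515]
force: [-2.3, 0.7, -2.3]
grip_width: 0.0117
grip_force: 58.0
```

```bash
python3 -c "
from h import *
st()"
```

```text
{'time_s': 9.95, 'ee_pos': [0.4867, 0.3358, -0.0032], 'eef_rot': [3.1416, 0.0, 1.5147], 'force': [-2.2641, 0.7455, -2.3035], 'moment': [0.2432, 0.5494, 0.0046], 'grip_width': 0.0117, 'grip_force': 58.0025}
```

To row units: 4 mm / 750 = 0.0053, 2 mm / 750 = 0.0027.

Emit:
arm_command(plan=[[[0, 0.0027, 0, 0, 0, 0, 1], [0, 0.0053, 0, 0, 0, 0, 1], [0, 0.0053, 0, 0, 0, 0, 1]]])

```text
time_s: 10.25
ee_pos: [0.4907, 0.3354, -0.0032]
eef_rot: [-3.141, 0.0, 1.515]
force: [-2.7, -1.2, -1.9]
grip_width: 0.0117
grip_force: 58.0
```

```bash
python3 -c "
from h import *
st()"
```

```text
{'time_s': 10.25, 'ee_pos': [0.4907, 0.3354, -0.0032], 'eef_rot': [-3.1414, 0.0003, 1.5146], 'force': [-2.7218, -1.2265, -1.9199], 'moment': [-0.0607, 0.6781, -0.1131], 'grip_width': 0.0117, 'grip_force': 58.0155}
```

The gate is in contact: Fx is about −2.5 N, starting near x = 0.4845. I'll press on.

To row units: 15 mm / 750 = 0.02, 12 mm / 750 = 0.016.

Emit:
arm_command(plan=[[[0, 0.004, 0, 0, 0, 0, 1], [0, 0.008, 0, 0, 0, 0, 1], [0, 0.012, 0, 0, 0, 0, 1], [0, 0.016, 0, 0, 0, 0, 1], [0, 0.02, 0, 0, 0, 0, 1], [0, 0.02, 0, 0, 0, 0, 1]]])

```text
time_s: 10.85
ee_pos: [0.506, 0.3349, -0.0031]
eef_rot: [3.141, -0.0, 1.515]
force: [-2.7, 1.6, -3.2]
grip_width: 0.011
grip_force: 58.0
```

To row units: 15 mm / 750 = 0.02, 12 mm / 750 = 0.016.

Emit:
arm_command(plan=[[[0, 0.004, 0, 0, 0, 0, 1], [0, 0.008, 0, 0, 0, 0, 1], [0, 0.012, 0, 0, 0, 0, 1], [0, 0.016, 0, 0, 0, 0, 1], [0, 0.02, 0, 0, 0, 0, 1], [0, 0.02, 0, 0, 0, 0, 1]]])

```text
time_s: 11.45
ee_pos: [0.5215, 0.3344, -0.0028]
eef_rot: [3.14, -0.001, 1.515]
force: [0.8, 7.8, -2.6]
grip_width: 0.0116
grip_force: 58.1
```

```bash
python3 -c "
from h import *
st()"
```

```text
{'time_s': 11.45, 'ee_pos': [0.5215, 0.3344, -0.0028], 'eef_rot': [3.1397, -0.0013, 1.5148], 'force': [0.8358, 7.7552, -2.5503], 'moment': [1.2284, -0.1248, 0.2202], 'grip_width': 0.0116, 'grip_force': 58.065}
```

Fy has jumped to +7.8 N, which suggests the upright is at the gate's tip. I'll look before going on.

```bash
python3 - <<'E'
from h import *
st()
p,d=cams.camera("scene");q,e=cams.camera("top"); np.save("scene4.npy",d);np.save("top4.npy",e)
m=np.zeros((560,800,3),np.uint8)
m[:,:400]=cv2.resize(p[150:220,180:230],(400,560),interpolation=cv2.INTER_CUBIC)
m[:,400:]=cv2.resize(q[180:250,170:220],(400,560),interpolation=cv2.INTER_CUBIC)
cv2.imwrite("pics/g4.png",m)
E
```

```text
{'time_s': 11.45, 'ee_pos': [0.5215, 0.3344, -0.0028], 'eef_rot': [3.1397, -0.0013, 1.5148], 'force': [0.8358, 7.7552, -2.5503], 'moment': [1.2284, -0.1248, 0.2202], 'grip_width': 0.0116, 'grip_force': 58.065}
```

View pics/g4.png

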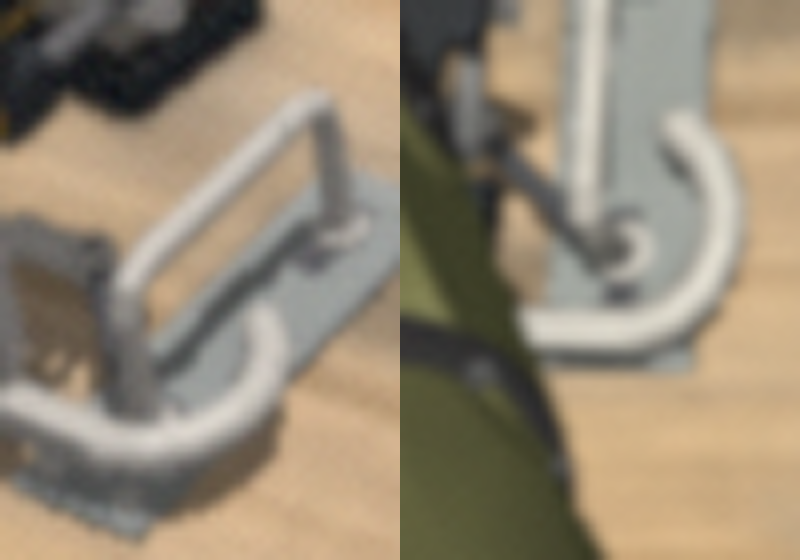

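The gate is swung in about 47°, from its hinge at (495,150) to its tip at (600,260), right at the upright. The spine edge is at y ≈ 310, so the upright is about to pass the tip. I'll continue in small steps.

To row units: 2 mm / 750 = 0.0027, 1 mm / 750 = 0.0013.

Emit:
arm_command(plan=[[[0, 0.0013, 0, 0, 0, 0, 1], [0, 0.0027, 0, 0, 0, 0, 1], [0, 0.0027, 0, 0, 0, 0, 1]]])

```text
time_s: 11.85
ee_pos: [0.523, 0.3342, -0.0029]
eef_rot: [3.14, -0.001, 1.515]
force: [0.8, 5.6, -1.7]
grip_width: 0.0113
grip_force: 58.0
```

```bash
python3 -c "
from h import *
st()"
```

```text
{'time_s': 11.85, 'ee_pos': [0.523, 0.3342, -0.0029], 'eef_rot': [3.1404, -0.0009, 1.515], 'force': [0.8433, 5.6471, -1.7128], 'moment': [0.9612, 0.124, 0.1409], 'grip_width': 0.0113, 'grip_force': 58.0285}
```

To row units: 2 mm / 750 = 0.0027, 1 mm / 750 = 0.0013.

Emit:
arm_command(plan=[[[0, 0.0013, 0, 0, 0, 0, 1], [0, 0.0027, 0, 0, 0, 0, 1], [0, 0.0027, 0, 0, 0, 0, 1]]])

```text
time_s: 12.15
ee_pos: [0.5247, 0.3332, -0.0032]
eef_rot: [3.142, 0.001, 1.515]
force: [-0.4, -0.4, -2.0]
grip_width: 0.0115
grip_force: 58.0
```

To row units: 2 mm / 750 = 0.0027, 1 mm / 750 = 0.0013.

Emit:
arm_command(plan=[[[0, 0.0013, 0, 0, 0, 0, 1], [0, 0.0027, 0, 0, 0, 0, 1], [0, 0.0027, 0, 0, 0, 0, 1]]])

```text
time_s: 12.45
ee_pos: [0.5266, 0.3334, -0.0032]
eef_rot: [3.142, 0.0, 1.515]
force: [0.3, -0.1, -1.4]
grip_width: 0.0113
grip_force: 58.0
```

```bash
python3 -c "
from h import *
st()"
```

```text
{'time_s': 12.45, 'ee_pos': [0.5266, 0.3334, -0.0032], 'eef_rot': [3.1416, 0.0002, 1.5146], 'force': [0.3322, -0.1019, -1.4186], 'moment': [-0.0655, 0.1475, -0.0198], 'grip_width': 0.0113, 'grip_force': 58.0027}
```

The force has dropped to zero, so the gate has snapped shut. Now I'll pull back towards the gate.

To row units: -25 mm / 750 = -0.0333, -23 mm / 750 = -0.0307.

Emit:
arm_command(plan=[[[0, -0.0053, 0, 0, 0, 0, 1], [0, -0.0107, 0, 0, 0, 0, 1], [0, -0.016, 0, 0, 0, 0, 1], [0, -0.0213, 0, 0, 0, 0, 1], [0, -0.0267, 0, 0, 0, 0, 1], [0, -0.0307, 0, 0, 0, 0, 1], [0, -0.0333, 0, 0, 0, 0, 1], [0, -0.0333, 0, 0, 0, 0, 1]]])

```text
time_s: 13.25
ee_pos: [0.5013, 0.335, -0.0031]
eef_rot: [-3.142, -0.0, 1.515]
force: [0.2, -0.3, -2.3]
grip_width: 0.0111
grip_force: 58.0
```

```bash
python3 - <<'E'
from h import *
st()
p,d=cams.camera("scene");q,e=cams.camera("top")
m=np.zeros((560,800,3),np.uint8)
m[:,:400]=cv2.resize(p[150:220,180:230],(400,560),interpolation=cv2.INTER_CUBIC)
m[:,400:]=cv2.resize(q[180:250,170:220],(400,560),interpolation=cv2.INTER_CUBIC)
cv2.imwrite("pics/g5.png",m)
E
```

```text
{'time_s': 13.25, 'ee_pos': [0.5013, 0.335, -0.0031], 'eef_rot': [-3.1416, -0.0, 1.5149], 'force': [0.2088, -0.2623, -2.3241], 'moment': [-0.1286, 0.1408, 0.0369], 'grip_width': 0.0111, 'grip_force': 58.0027}
```

View pics/g5.png

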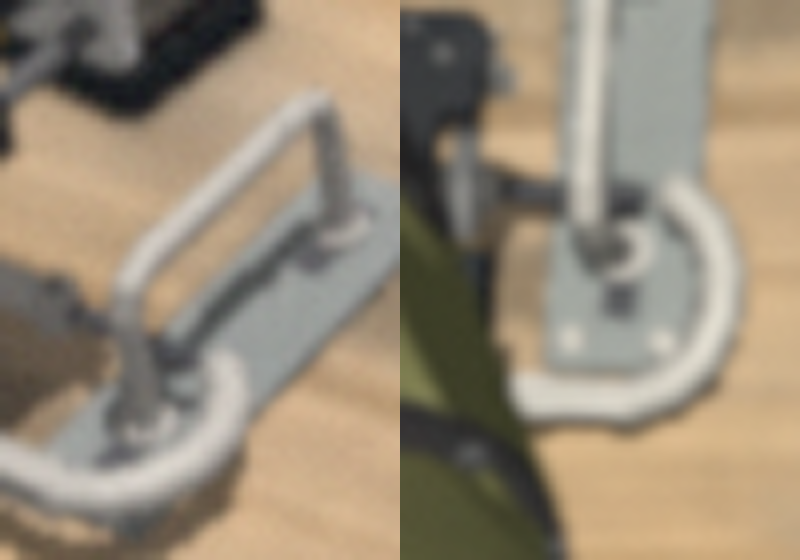

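The gate is shut along row ≈ 190 and the upright at (605,235) stands inside. I'll tug in small steps.

To row units: -5 mm / 750 = -0.0067, -4 mm / 750 = -0.0053.

Emit:
arm_command(plan=[[[0, -0.0027, 0, 0, 0, 0, 1], [0, -0.0053, 0, 0, 0, 0, 1], [0, -0.0067, 0, 0, 0, 0, 1], [0, -0.0067, 0, 0, 0, 0, 1]]])

```text
time_s: 13.75
ee_pos: [0.4964, 0.3353, -0.0031]
eef_rot: [-3.142, -0.0, 1.515]
force: [-0.2, -0.3, -2.0]
grip_width: 0.0116
grip_force: 58.0
```

To row units: -2 mm / 750 = -0.0027, -1 mm / 750 = -0.0013.

Emit:
arm_command(plan=[[[0, -0.0013, 0, 0, 0, 0, 1], [0, -0.0027, 0, 0, 0, 0, 1], [0, -0.0027, 0, 0, 0, 0, 1]]])

```text
time_s: 14.05
ee_pos: [0.4951, 0.3352, -0.003]
eef_rot: [3.14, -0.0, 1.515]
force: [4.2, -2.3, -3.9]
grip_width: 0.0114
grip_force: 58.0
```

```bash
python3 -c "
from h import *
st()"
```

```text
{'time_s': 14.05, 'ee_pos': [0.4951, 0.3352, -0.003], 'eef_rot': [3.1402, -0.0, 1.5148], 'force': [4.2359, -2.32, -3.9386], 'moment': [-0.3473, -0.6608, 0.0857], 'grip_width': 0.0114, 'grip_force': 58.0194}
```

Contact at 4.2 N. The stiffness is roughly 5 N/mm, so I'll go in small steps to about 9 N.

To row units: -0.4 mm / 750 = -0.0005.

Emit:
arm_command(plan=[[[0, -0.0005, 0, 0, 0, 0, 1], [0, -0.0005, 0, 0, 0, 0, 1], [0, -0.0005, 0, 0, 0, 0, 1]]])

```text
time_s: 14.35
ee_pos: [0.495, 0.3351, -0.0029]
eef_rot: [3.14, -0.0, 1.515]
force: [6.0, -1.2, -3.3]
grip_width: 0.0112
grip_force: 58.0
```

To row units: -0.4 mm / 750 = -0.0005.

Emit:
arm_command(plan=[[[0, -0.0005, 0, 0, 0, 0, 1], [0, -0.0005, 0, 0, 0, 0, 1]]])

```text
time_s: 14.55
ee_pos: [0.4948, 0.3351, -0.0029]
eef_rot: [3.139, -0.0, 1.515]
force: [5.9, -3.7, -3.0]
grip_width: 0.0113
grip_force: 58.0
```

To row units: -0.5 mm / 750 = -0.0007.

Emit:
arm_command(plan=[[[0, -0.0007, 0, 0, 0, 0, 1], [0, -0.0007, 0, 0, 0, 0, 1]]])

```text
time_s: 14.75
ee_pos: [0.4946, 0.335, -0.0028]
eef_rot: [3.139, -0.0, 1.515]
force: [8.9, -4.4, -4.4]
grip_width: 0.0113
grip_force: 58.1
```

To row units: -0.5 mm / 750 = -0.0007.

Emit:
arm_command(plan=[[[0, -0.0007, 0, 0, 0, 0, 1], [0, -0.0007, 0, 0, 0, 0, 1]]])

```text
time_s: 14.95
ee_pos: [0.4944, 0.3349, -0.0027]
eef_rot: [3.138, -0.0, 1.515]
force: [11.4, -4.3, -4.3]
grip_width: 0.0113
grip_force: 58.1
```

```bash
python3 -c "
from h import *
st()"
```

```text
{'time_s': 14.95, 'ee_pos': [0.4944, 0.3349, -0.0027], 'eef_rot': [3.1382, -0.0002, 1.5147], 'force': [11.3815, -4.3447, -4.3049], 'moment': [-0.914, -1.8781, 0.1587], 'grip_width': 0.0113, 'grip_force': 58.0787}
```

To row units: 0.4 mm / 750 = 0.0005.

Emit:
arm_command(plan=[[[0, 0.0005, 0, 0, 0, 0, 1], [0, 0.0005, 0, 0, 0, 0, 1], [0, 0.0005, 0, 0, 0, 0, 1], [0, 0.0005, 0, 0, 0, 0, 1], [0, 0.0005, 0, 0, 0, 0, 1]]])

```text
time_s: 15.45
ee_pos: [0.4946, 0.335, -0.0028]
eef_rot: [3.139, -0.0, 1.515]
force: [9.2, -4.0, -4.9]
grip_width: 0.0115
grip_force: 58.1
```

To row units: 12 mm / 750 = 0.016, 8 mm / 750 = 0.0107.

Emit:
arm_command(plan=[[[0, 0.0053, 0, 0, 0, 0, 1], [0, 0.0107, 0, 0, 0, 0, 1], [0, 0.016, 0, 0, 0, 0, 1], [0, 0.016, 0, 0, 0, 0, 1]]])

```text
time_s: 15.85
ee_pos: [0.5055, 0.3347, -0.0032]
eef_rot: [-3.141, -0.0, 1.515]
force: [-0.0, -0.7, -2.7]
grip_width: 0.0112
grip_force: 58.0
```

To row units: 8 mm / 750 = 0.0107, 6 mm / 750 = 0.008.

Emit:
arm_command(plan=[[[0, 0, 0.004, 0, 0, 0, 1], [0, 0, 0.008, 0, 0, 0, 1], [0, 0, 0.0107, 0, 0, 0, 1], [0, 0, 0.0107, 0, 0, 0, 1]]])

```text
time_s: 16.25
ee_pos: [0.5048, 0.3347, -0.0116]
eef_rot: [-3.141, 0.0, 1.515]
force: [0.4, 0.5, -2.7]
grip_width: 0.0117
grip_force: 58.0
```

To row units: 2 mm / 750 = 0.0027, 1 mm / 750 = 0.0013.

Emit:
arm_command(plan=[[[0, 0, 0.0013, 0, 0, 0, 1], [0, 0, 0.0027, 0, 0, 0, 1], [0, 0, 0.0027, 0, 0, 0, 1]]])

```text
time_s: 16.55
ee_pos: [0.5051, 0.3347, -0.0132]
eef_rot: [-3.142, 0.0, 1.515]
force: [0.3, 0.2, -2.8]
grip_width: 0.0116
grip_force: 58.0
```

To row units: 1.5 mm / 750 = 0.002, 1 mm / 750 = 0.0013.

Emit:
arm_command(plan=[[[0, 0, 0.0013, 0, 0, 0, 1], [0, 0, 0.002, 0, 0, 0, 1], [0, 0, 0.002, 0, 0, 0, 1]]])

```text
time_s: 16.85
ee_pos: [0.5051, 0.3347, -0.0148]
eef_rot: [-3.141, 0.0, 1.515]
force: [-0.1, -0.1, -3.3]
grip_width: 0.0111
grip_force: 58.0
```

Emit:
arm_command(plan=[[[0, 0, 0, 0, 0, 0, 0.7], [0, 0, 0, 0, 0, 0, 0.5], [0, 0, 0, 0, 0, 0, 0.4], [0, 0, 0, 0, 0, 0, 0.4]]])

```text
time_s: 17.25
ee_pos: [0.5052, 0.3348, -0.0145]
eef_rot: [3.141, -0.0, 1.515]
force: [0.0, -0.1, -0.7]
grip_width: 0.0277
grip_force: 0.0
```

To row units: -130 mm / 750 = -0.1733, -120 mm / 750 = -0.16.

Emit:
arm_command(plan=[[[0, 0, -0.0067, 0, 0, 0, 0.4], [0, 0, -0.0267, 0, 0, 0, 0.4], [0, 0, -0.0667, 0, 0, 0, 0.4], [0, 0, -0.12, 0, 0, 0, 0.4], [0, 0, -0.1733, 0, 0, 0, 0.4], [0, -0.0667, -0.1733, 0, 0, 0, 0.4], [0, -0.1333, -0.1733, 0, 0, 0, 0.4], [0, -0.16, -0.1733, 0, 0, 0, 0.4], [0, -0.16, -0.1733, 0, 0, 0, 0.4]]])

```text
time_s: 18.15
ee_pos: [0.3836, 0.342, 0.1171]
eef_rot: [3.14, -0.001, 1.517]
force: [0.4, 0.7, -0.1]
grip_width: 0.0282
grip_force: 0.0
```

```bash
python3 - <<'E'
from h import *
st()
p,d=cams.camera("scene");q,e=cams.camera("top")
m=np.zeros((560,800,3),np.uint8)
m[:,:400]=cv2.resize(p[150:220,180:230],(400,560),interpolation=cv2.INTER_CUBIC)
m[:,400:]=cv2.resize(q[170:240,170:220],(400,560),interpolation=cv2.INTER_CUBIC)
cv2.imwrite("pics/g6.png",m)
P=cloud("top",e);z=P[...,2];k=(z>.009)&(z<.045)&(P[...,0]>.48)&(P[...,0]<.57)&(P[...,1]>.23)&(P[...,1]<.42)
print(k.sum(),np.percentile(z[k],[5,50,90,97]))
E
```

```text
{'time_s': 18.15, 'ee_pos': [0.3836, 0.342, 0.1171], 'eef_rot': [3.1404, -0.0011, 1.5169], 'force': [0.3879, 0.7075, -0.1481], 'moment': [-0.1389, 0.0325, -0.043], 'grip_width': 0.0282, 'grip_force': 0.0}
824 [0.00953821 0.01652125 0.02125845 0.02338224]
```

View pics/g6.png

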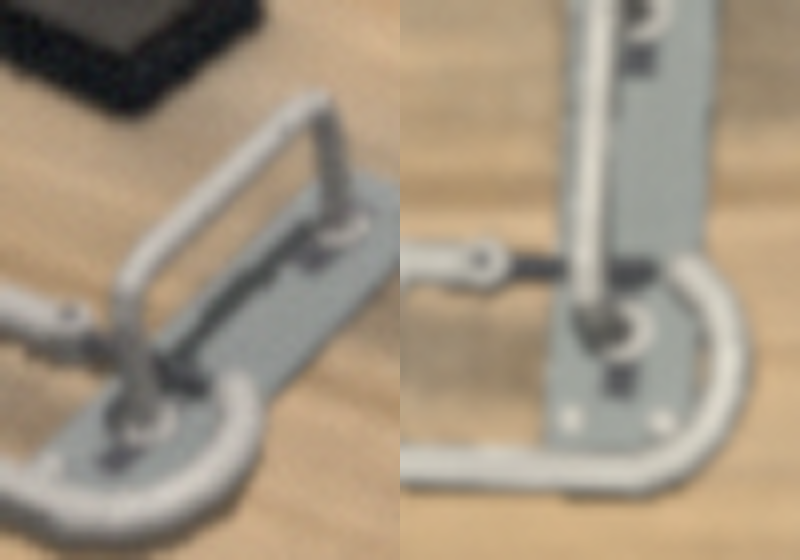

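The hook lies flat round the upright at (605,320), the gate at row ≈ 265 is shut, and the gripper is clear. I'll hand in.

```bash
python3 -c "
from station import ctrl
print(ctrl.hand_in())"
```

```text
the job is handed in; nothing more can be done
None
```

The job is handed in: the hook is clipped round the near upright with the gate shut, was tugged at about 9 N (briefly about 12 N), and lies flat and released; the first grasp closed on air because the reported TCP z reads about 24 mm low, so I corrected it from depth.

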